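# Read the temperature of the round cake's glaze with the infrared thermometer

### The arm

A 6-joint arm with a two-finger parallel gripper is mounted at the origin on the work surface. World frame = base frame: x ahead of the robot, y to its left, z up, the work surface at z = 0. Lengths are in m, angles in degrees, forces in N, time in s.
With the tool pointing down it reaches from about 0.375 to 0.9 m from the base axis. Payload 3.1 kg.
Tool frame: the origin (TCP) lies at the very end of the fingers, on their centre line; the grasp point (between the pads) lies 19 mm behind it; z points along the fingers, y is the line along which they close (so a half turn about z gives the same grasp; the last joint's range is limited). The gripper opens to 87 mm and grips with 3 to 60 N. Pads are 19 mm wide; open, the fingers measure 117 mm over their backs; the gripper's body (75 mm by 190 mm) begins 51 mm behind the grasp point.
Start: joints at [-73.482, 30.224, 82.088, -0, 67.689, -10.227], TCP at [0.281, -0.558, 0.223] pointing down, gripper open.
Joint ranges: [-176.69, 176.69], [-43.24, 126.21], [12.49, 139.97], [-82, 262], [0, 151.66], [-163.58, 163.58]. Speed limits (degrees/s): [159.86, 159.86, 180, 180, 180, 180].

### API

Orientations are given as a 3x3 rotation matrix whose columns are the frame's x, y, z axes.
In Python, from rig import bot, imaging gives the robot as it stands.
- The arm moves only by the tool drive_tool, never from a script. Its argument "deltas" is text: rows parted by semicolons, each of 5 numbers parted by spaces: the finger opening in mm, from 0 to 87, then the shift along the world's x, y, z in mm, then the turn about the world's z in rad. In form: jaw dx dy dz twist; .... A call has 1 to 12 rows; each row is the pose to reach, as a shift and turn from the pose commanded when the call began; what a row does not reach only later rows make up. A row lasts 1/10 s, in which the tool goes at most 50 mm and 8.59 degrees, less where a joint would pass 70% of its speed; a pose out of reach is approached as far as the arm can. A call with a gripper value outside its range is refused whole. The fingers move at their own pace and stop on an object; the grip force is fixed at half the most. Time passes only in rows, so rows that repeat a pose let the fingers close. It gives the time, the measured TCP pose, the force, the opening and the grip force at its end, in the units of the state.
- bot.read_state(): the state, without advancing time (a new reading comes with each control period).
- imaging.capture(name): name is "scene" or "top" or "wrist"; returns the picture (400x640x3 uint8, red, green, blue); there is no depth.
- imaging.camera_model(name): a dict with "fx", "fy", "cx", "cy" (pixels), "T" (4x4, takes a point from camera to world coordinates). Camera axes: x right, y down, z forward; pixel columns grow to the right and rows downward; lengths in m; the calibration is good to about 2 mm. A picture is of the moment at which its call begins: read the wrist's pose just before it. camera_model takes no time and is no camera call; for the wrist camera it gives the pose at the moment of the call.
- bot.hand_in(): hands the job in; it is judged then, once.
The state is a dict: "time_s": time; "joint_positions": joint angles; "qvel": joint speeds; "tau": joint torques, N m; "position": TCP position; "tcp_rot": TCP orientation; "force": force on the tool from outside, world axes, zero at the start; "moment": the same for the moment, N m; "opening": opening from 0.0 (shut) to 1.0 (fully open); "grasp_force": force on a finger pad.
Only numpy, scipy, OpenCV 4.12 (cv2) and the standard library are available. Lean on these libraries where they do the work, as an engineer would, in place of code of your own. Each camera call takes 0.05 s, during which the arm holds its last target. There are 200 camera calls.

### The job

Draw the infrared thermometer up out of its bench stand and aim it, with its lens 10 to 20 cm away and looking down at about 45 degrees or steeper, at the middle of the top of the round cake (not the square one). Touch neither cake, leave the bowl and the tape roll where they are, and finish still holding the thermometer raised, steady and on target: do not put it down or let go.

Things in the scene. Friction and masses are not known exactly. Their poses are not given: they have to be found in the camera images.
- thermo: Loose pistol-shaped infrared thermometer, 0.15 to 0.31 kg. Grey box barrel 120 long (x) x 36 wide (y) x 38 mm tall; origin at the barrel's centre, +x out of the lens, +z up as it stands in the stand (barrel level, origin 126 mm above the bench, lens towards the robot within 40 degrees). Black handle under the barrel. Centre of mass 5 mm behind, 22 mm below the origin.
- thermo_lens (a point): Centre of the lens, in the end of a 30 mm black nozzle that sticks 12 mm out of the barrel's front: 72 mm ahead of the thermometer's origin; axes as the thermometer's, it looks along its +x.
- thermo_butt (a point): Bottom end of the handle, a straight bar 30 (x) x 28 (y) x 95 mm that hangs square under the barrel: at x = -15, z = -114 mm from the thermometer's origin.
- stand: Black stand fixed to the bench: base 120 x 90 x 8 mm with an upright pocket, open at the top, in its middle; origin at the centre of its underside, x axis as the standing thermometer's. Pocket inside 34 x 32 mm, floor 12 mm and rim 67 mm above the bench, walls 4 mm; the handle sits 55 mm deep with 2 mm play on each side and pulls out straight up.
- round_cake: Round chocolate-glazed cake, 140 mm diameter and 60 mm tall, with nut crumbs round its side, on a pale round board 170 mm in diameter and 8 mm thick; does not shift; origin at the centre of the board's underside. It may stand left of, right of or between the other things.
- round_top (a point): Middle of the round cake's top face, 68 mm above the bench: the target.
- square_cake: Square cake of the same glaze, 120 x 120 x 60 mm, on a square board 145 x 145 x 8 mm; does not shift; origin at the centre of the board's underside. Not the target.
- bowl: Small loose metal bowl, 120 mm across the rim and 55 mm tall, beyond the cakes; origin at the centre of its underside. To be left alone.
- tape: Loose roll of tape lying flat, 90 mm outer diameter, 20 mm tall, beyond the cakes; origin at the centre of its underside. To be left alone.
Not all that is in view belongs to the job. Leave any red look-alike of the round_cake alone. Of the things that look like the thermo, the smaller one is meant.

How it is judged (in metres and radians):
On the way:
1. the thermometer is drawn up out of the stand's pocket, held by the fingers and clear of everything (z of thermo_butt in the frame of stand above 0.075 m and contact force between the fingers and thermo above 1 N and contact force between thermo and stand below 0.2 N and contact force between thermo and round_cake below 0.2 N and contact force between thermo and square_cake below 0.2 N and contact force between thermo and bowl below 0.2 N and contact force between thermo and tape below 0.2 N), for 0.1 s.
At the end, for the whole second after the job is handed in: Held by the fingers, still, touching nothing else, lens 120 mm or more and handle end 30 mm or more above the bench; lens looks 33 degrees or more below level, its line passes the middle of the round cake's top within 30 mm up or sideways, and that point is 85 to 215 mm ahead of it (x of round_top in the frame of thermo_lens between 0.085 and 0.215 m and y of round_top in the frame of thermo_lens between -0.03 and 0.03 m and z of round_top in the frame of thermo_lens between -0.03 and 0.03 m and angle between thermo's own x axis and vertical above 2.14675 rad and height (world z) of thermo_butt above 0.03 m and height (world z) of thermo_lens above 0.12 m and linear speed of thermo below 0.03 m/s and angular speed of thermo below 0.15 rad/s and contact force between the fingers and thermo above 1 N and contact force between thermo and stand below 0.2 N and contact force between thermo and round_cake below 0.2 N and contact force between thermo and square_cake below 0.2 N and contact force between thermo and bowl below 0.2 N and contact force between thermo and tape below 0.2 N); the arm keeps its last pose, push and grip.
It fails at once if a cake is touched by the thermometer or the robot (contact force between any of thermo, the fingers, the arm and round_cake above 0.3 N or contact force between any of thermo, the fingers, the arm and square_cake above 0.3 N).
It fails at once if the bowl or the tape roll is moved from its place (distance of any of bowl, tape from where it was at the start of the episode above 0.02 m).
It also fails if it takes over 35 s, if anything falls off the work surface, if the arm or the gripper's body presses on something with over 40 N, if the wrist force passes 120 N, or if a joint passes its speed limit or range.

## Working session

There is one attempt and no reset: what is moved stays moved. The work goes in short steps, Python scripts to look and compute and a tool call to move; the robot and the scene stay as the last step left them, time stands still between calls to the robot, and variables do not carry over. Pictures are saved under pics/ and viewed, at most 10 in all, crops included, and the job is handed in when it is done.

Besides the shell and the picture viewer there is one more tool, called after "Call:" as name(argument=value, ...) on one line, values as JSON. drive_tool: Moves the arm, as the interface text tells. Its arguments: {"type":"object","properties":{"deltas":{"type":"string"}},"required":["deltas"]}

```bash
mkdir -p pics; ls; cat > h.py <<'E'
from rig import bot, imaging
import numpy as np, cv2
def snap(cam,name):
    M=imaging.camera_model(cam); im=imaging.capture(cam)
    cv2.imwrite(f'pics/{name}.png',im[:,:,::-1]); np.savez(f'pics/{name}.npz',im=im,**{k:M[k] for k in('fx','fy','cx','cy','T')})
    return im,M
def ray(M,u,v):
    T=np.array(M['T']); d=T[:3,:3]@np.array([(u-M['cx'])/M['fx'],(v-M['cy'])/M['fy'],1.]); return T[:3,3],d/np.linalg.norm(d)
def onz(M,u,v,z):
    o,d=ray(M,u,v); return o+d*(z-o[2])/d[2]
def proj(M,p):
    T=np.array(M['T']); q=T[:3,:3].T@(np.asarray(p)-T[:3,3]); return np.array([M['fx']*q[0]/q[2]+M['cx'],M['fy']*q[1]/q[2]+M['cy']])
def tri(M1,a,M2,b):
    o1,d1=ray(M1,*a);o2,d2=ray(M2,*b); s=np.linalg.lstsq(np.c_[d1,-d2],o2-o1,rcond=None)[0]
    return (o1+d1*s[0]+o2+d2*s[1])/2, np.linalg.norm(o1+d1*s[0]-o2-d2*s[1])
E
python3 - <<'E'
from h import *
for c in('scene','top'):
    im,M=snap(c,c+'0'); print(c,np.round(M['T'],3).tolist(),M['fx'],M['cx'],M['cy'])
E
```

```text
pics
scene [[-0.718, 0.6, -0.353, 0.881], [0.696, 0.63, -0.345, 0.324], [0.015, -0.493, -0.87, 1.014], [0.0, 0.0, 0.0, 1.0]] 434.98790112113005 306.87436696588486 200.58081818327568
top [[0.002, -0.998, 0.065, 0.459], [-1.0, -0.0, 0.024, -0.059], [-0.024, -0.065, -0.998, 1.026], [0.0, 0.0, 0.0, 1.0]] 400.6468398879555 309.97032667203644 204.1629993864242
```

View pics/scene0.png

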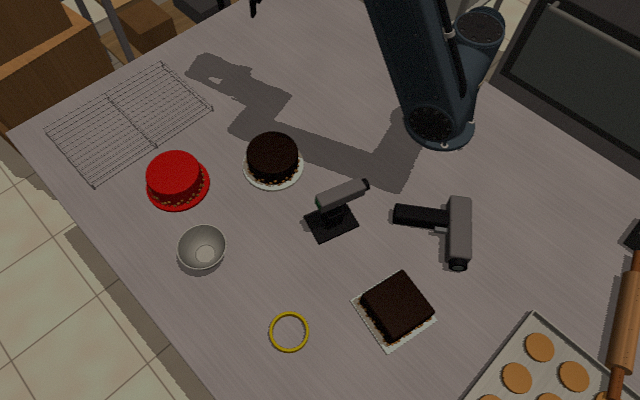

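View pics/top0.png

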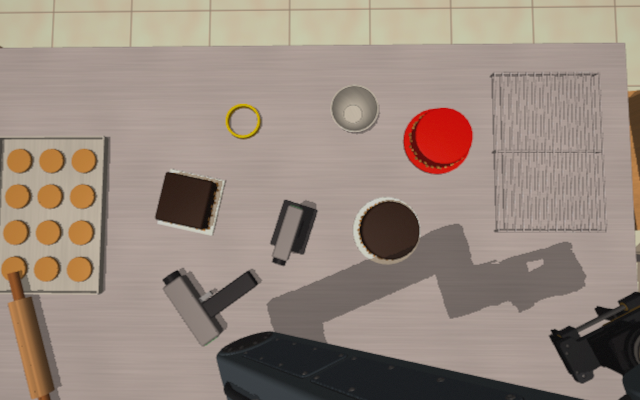

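```bash
python3 - <<'E'
from h import *
a=np.load('pics/top0.npz');b=np.load('pics/scene0.npz')
c1=cv2.resize(a['im'][190:275,260:325],None,fx=6,fy=6,interpolation=cv2.INTER_CUBIC)
c2=cv2.resize(b['im'][170:255,300:375],None,fx=5,fy=6,interpolation=cv2.INTER_CUBIC)
cv2.imwrite('pics/crop0.png',np.hstack([c1,c2])[:,:,::-1])
# dark cake top contour in top view
g=a['im'].astype(int); m=((g.max(2)<75)&(g[:,:,0]>g[:,:,2]+4)).astype(np.uint8); m=cv2.morphologyEx(m,cv2.MORPH_OPEN,np.ones((3,3)))
n,l,s,c=cv2.connectedComponentsWithStats(m)
for i in range(1,n):
    if s[i,4]>300:
        cn=max(cv2.findContours((l==i).astype(np.uint8),0,1)[0],key=len); e=cv2.minEnclosingCircle(cn)
        print(s[i],c[i].round(1),e,onz(a,*e[0],.068).round(4))
# white board ellipse of the round cake
w=(g.min(2)>185).astype(np.uint8); w[:,:345]=0;w[:,430:]=0;w[:185]=0;w[275:]=0
cn=cv2.findContours(w,0,1)[0]; p=np.vstack(cn); print(cv2.minEnclosingCircle(p), onz(a,*cv2.minEnclosingCircle(p)[0],.008).round(4))
E
```

```text
[ 156  173   61   56 2536] [186.1 200.5] ((186.0, 201.0), 34.48197937011719) [0.5294 0.2639 0.068 ]
[ 360  202   59   57 2674] [389.3 230.1] ((389.4135437011719, 229.70677185058594), 29.80864715576172) [ 0.4611 -0.2248  0.068 ]
((382.0, 228.0), 32.20258331298828) [ 0.4655 -0.2166  0.008 ]
```

View pics/crop0.png

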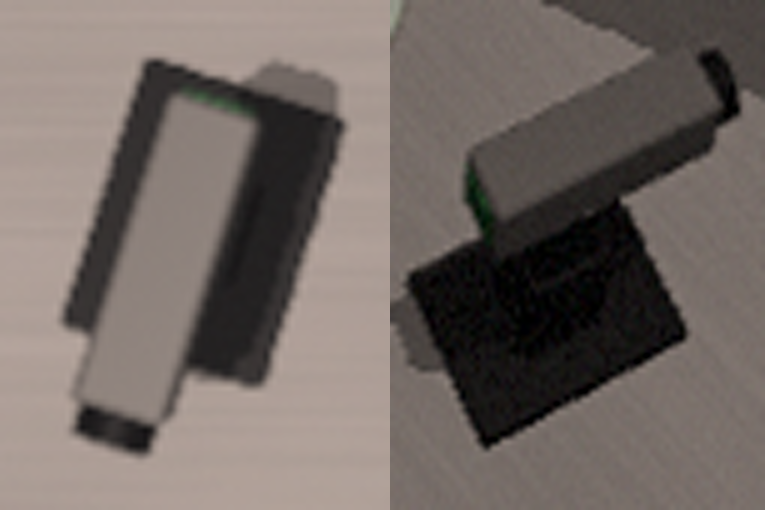

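```bash
python3 - <<'E'
from h import *
a=np.load('pics/top0.npz');b=np.load('pics/scene0.npz')
P=lambda u,v:(260+u/6,190+v/6); S=lambda u,v:(300+(u-390)/5,170+v/6)
t=np.array([onz(a,*P(*q),.145)[:2] for q in[(172,92),(258,118),(165,422),(78,398)]])
s=np.array([onz(a,*P(*q),.008)[:2] for q in[(150,60),(343,122),(262,385),(65,325)]])
t2=np.array([onz(b,*S(*q),.145)[:2] for q in[(470,158),(497,220),(715,118),(685,52)]])
s2=np.array([onz(b,*S(*q),.008)[:2] for q in[(411,275),(487,447),(686,335)]])
for n,x in(('bar top',t),('bar scene',t2),('stand',s)):
    d=(x[2]+x[3]-x[0]-x[1])/2; print(n,x.mean(0).round(4),np.linalg.norm(d).round(4),np.degrees(np.arctan2(d[1],d[0])).round(1),np.linalg.norm(x[0]-x[1]).round(4))
print(s2.round(4), (s2[0]+s2[2])/2)
o,d=ray(b,273,155); print('cake scene',onz(b,273,147,.068))
g=b['im'].astype(int); m=((g.max(2)<60)&(g[:,:,0]>g[:,:,2]+2)).astype(np.uint8); m=cv2.morphologyEx(m[125:190,240:305],cv2.MORPH_OPEN,np.ones((3,3)))
cn=max(cv2.findContours(m,0,1)[0],key=len); print(cv2.boundingRect(cn))
st=bot.read_state(); print(st['position'],np.round(st['tcp_rot'],3).tolist(),st['opening'],st['time_s'])
E
```

```text
bar top [0.4537 0.0104] 0.1165 163.2 0.0331
bar scene [0.4579 0.0186] 0.113 160.8 0.0297
stand [0.4674 0.0057] 0.1169 162.7 0.0863
[[ 0.5105 -0.0467]
 [ 0.5393  0.0382]
 [ 0.4281  0.0722]] [0.46934554 0.01274105]
cake scene [ 0.44876774 -0.23224119  0.068     ]
(6, 6, 52, 44)
[ 0.28110522 -0.55747946  0.22166462] [[0.893, 0.45, -0.001], [0.45, -0.893, 0.002], [0.0, -0.002, -1.0]] 0.9988544546874334 0.1
```

Scene: the standing thermometer is at scene (342,192), top (288,232), with its lens at top (278,263). The round cake top is at top (389,230). The decoys are the red cake and the larger thermometer lying flat. Thermo origin is about (0.4545, 0.0125) with yaw about 162.5°, so I'm moving above the rear of its barrel.

Call:
drive_tool(deltas="87 17 47 0 -0.07; 87 34 93 0 -0.14; 87 51 140 0 -0.21; 87 68 187 0 -0.28; 87 85 233 0 -0.35; 87 102 280 0 -0.42; 87 119 327 0 -0.49; 87 136 373 0 -0.56; 87 153 420 0 -0.63; 87 170 467 0 -0.70; 87 187 513 0 -0.77; 87 204 560 0 -0.77")

```text
time_s: 1.3
position: [0.4855, 0.0039, 0.2224]
tcp_rot: [[0.954, -0.3, -0.0], [-0.3, -0.954, -0.0], [-0.0, 0.0, -1.0]]
force: [0.3, -0.4, 0.8]
opening: 0.998
grasp_force: 0.0
```

```bash
python3 - <<'E'
from h import *
st=bot.read_state(); print(st['position'],np.round(st['tcp_rot'],3).tolist(),st['time_s'])
im,M=snap('wrist','wrist1'); print(np.round(M['T'],3).tolist(),M['fx'])
E
```

```text
[0.4854838  0.00390334 0.22243152] [[0.954, -0.3, -0.0], [-0.3, -0.954, -0.0], [-0.0, 0.0, -1.0]] 1.3
[[-0.299, -0.919, -0.257, 0.555], [-0.954, 0.288, 0.079, -0.019], [0.001, 0.269, -0.963, 0.385], [0.0, 0.0, 0.0, 1.0]] 288.33846809802236
```

View pics/wrist1.png

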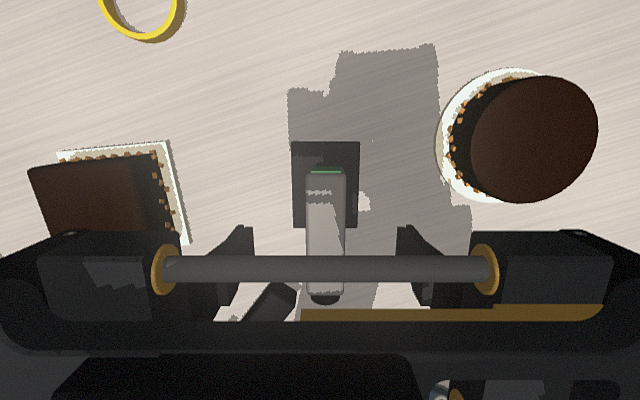

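The wrist view shows the barrel's rear edge at (307–344,173), with parallel sides square to the fingers. The round cake top's ellipse is centred near (534,139).

```bash
python3 - <<'E'
from h import *
w=np.load('pics/wrist1.npz'); f=np.array([-.954,.300]); l=np.array([-.3,-.954])
for q in[(307,173),(344,173),(306,240),(346,240)]:
    p=onz(w,*q,.145)[:2]; print(p.round(4),'along f,l from tcp',((p-[.4855,.0039])@np.c_[f,l]).round(4))
g=w['im'].astype(int); m=((g.max(2)<75)&(g[:,:,0]>g[:,:,2]+6)).astype(np.uint8)*255; m[:,:440]=0; m[220:]=0
m=cv2.morphologyEx(m,cv2.MORPH_OPEN,np.ones((7,7)))
cn=max(cv2.findContours(m,0,1)[0],key=cv2.contourArea); print(cv2.boundingRect(cn))
for q in[(598,None),(471,None)]:pass
print('cake',onz(w,534,139,.068).round(4), [proj(w,[.461+.07*np.cos(t),-.225+.07*np.sin(t),.068]).round(0).tolist() for t in np.arange(0,6.2,np.pi/4)])
E
```

```text
[0.5157 0.0091] along f,l from tcp [-0.0272 -0.0141]
[ 0.5063 -0.0207] along f,l from tcp [-0.0272  0.0172]
[0.4577 0.0293] along f,l from tcp [ 0.0342 -0.0159]
[ 0.4468 -0.0052] along f,l from tcp [0.0342 0.0202]
(470, 76, 128, 127)
cake [ 0.465  -0.2283  0.068 ] [[524.0, 77.0], [479.0, 112.0], [467.0, 163.0], [493.0, 198.0], [538.0, 202.0], [581.0, 173.0], [598.0, 124.0], [574.0, 82.0]]
```

Call:
drive_tool(deltas="87 0 -2 -35 0; 87 0 -2 -70 0; 87 0 -2 -95 0; 87 0 -2 -115 0; 87 0 -2 -115 0; 25 0 -2 -115 0; 25 0 -2 -115 0; 25 0 -2 -115 0; 25 0 -2 -115 0; 25 0 -2 -115 0; 25 0 -2 -115 0")

```text
time_s: 2.45
position: [0.4854, -0.0001, 0.1079]
tcp_rot: [[0.954, -0.298, 0.001], [-0.298, -0.954, -0.0], [0.001, -0.0, -1.0]]
force: [-0.8, 0.8, -0.8]
opening: 0.54
grasp_force: 0.0
```

Call:
drive_tool(deltas="25 0 0 0 0; 25 0 0 0 0; 25 0 0 0 0; 25 0 0 0 0; 25 0 0 0 0")

```text
time_s: 2.95
position: [0.4854, 0.0001, 0.1076]
tcp_rot: [[0.954, -0.299, 0.0], [-0.299, -0.954, 0.0], [0.0, -0.0, -1.0]]
force: [0.5, 2.5, 1.1]
opening: 0.417
grasp_force: 29.5
```

Call:
drive_tool(deltas="25 0 0 20 0; 25 0 0 40 0; 25 0 0 60 0; 25 0 0 85 0; 25 0 0 85 0; 25 0 0 85 0; 25 0 0 85 0")

```text
time_s: 3.65
position: [0.4841, 0.0, 0.1912]
tcp_rot: [[0.954, -0.299, -0.003], [-0.299, -0.954, 0.0], [-0.003, 0.0, -1.0]]
force: [-0.1, -0.0, -2.6]
opening: 0.412
grasp_force: 29.6
```

```bash
python3 - <<'E'
from h import *
im,M=snap('scene','scene2')
cv2.imwrite('pics/crop2.png',cv2.resize(im[110:250,260:420],None,fx=4,fy=4,interpolation=cv2.INTER_CUBIC)[:,:,::-1])
st=bot.read_state(); print(st['position'],st['force'],st['moment'],st['grasp_force'])
E
```

```text
[4.84107255e-01 3.21493260e-05 1.91143398e-01] [-0.09103061  0.74094984 -2.42471   ] [ 0.03161519 -0.05948624 -0.05008655] 29.631434751790948
```

View pics/crop2.png

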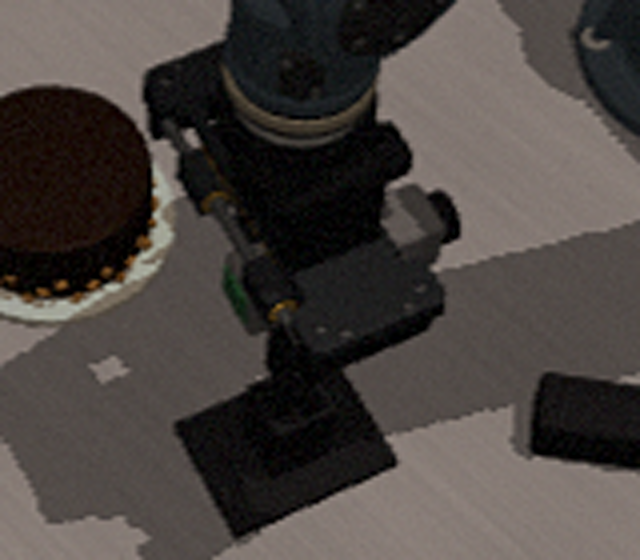

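The thermometer is held level in the jaws and clear of the stand. The tool can't tilt, so I'll back it off behind the pocket and swing the handle against the pocket's rear rim. That should pivot it nose-down between the pads.

Call:
drive_tool(deltas="25 21 -7 0 0; 25 43 -13 0 0; 25 43 -13 0 0; 25 43 -13 -25 0; 25 43 -13 -48 0; 25 43 -13 -48 0")

```text
time_s: 4.3
position: [0.5244, -0.0122, 0.1409]
tcp_rot: [[0.954, -0.299, -0.01], [-0.299, -0.954, 0.002], [-0.01, 0.001, -1.0]]
force: [-0.8, 0.4, -1.9]
opening: 0.415
grasp_force: 29.6
```

Call:
drive_tool(deltas="25 -10 3 0 0; 25 -19 6 0 0; 25 -29 9 0 0; 25 -38 12 0 0; 25 -48 15 -1 0; 25 -57 18 -3 0; 25 -67 21 -5 0; 25 -76 24 -7 0; 25 -86 27 -9 0; 25 -91 29 -10 0; 25 -91 29 -10 0")

```text
time_s: 5.4
position: [0.4374, 0.0158, 0.1351]
tcp_rot: [[0.955, -0.298, 0.002], [-0.298, -0.955, -0.001], [0.002, 0.0, -1.0]]
force: [3.9, -2.2, 1.3]
opening: 0.412
grasp_force: 30.0
```

Call:
drive_tool(deltas="25 0 0 30 0; 25 0 0 65 0; 25 0 0 105 0; 25 0 0 145 0; 25 22 -36 145 0; 25 45 -73 145 0; 25 67 -109 145 0; 25 90 -146 145 0; 25 112 -182 145 0; 25 135 -218 145 0; 25 157 -255 145 0; 25 180 -291 145 0")

```text
time_s: 6.6
position: [0.6143, -0.2742, 0.2769]
tcp_rot: [[0.954, -0.299, -0.01], [-0.299, -0.954, 0.007], [-0.011, -0.003, -1.0]]
force: [0.3, 0.9, -2.0]
opening: 0.412
grasp_force: 30.0
```

Call:
drive_tool(deltas="25 0 0 0 0; 25 0 0 0 0; 25 0 0 0 0")

```text
time_s: 6.9
position: [0.6149, -0.2728, 0.2779]
tcp_rot: [[0.955, -0.298, -0.006], [-0.298, -0.955, 0.004], [-0.007, -0.002, -1.0]]
force: [-0.2, -0.1, -2.2]
opening: 0.413
grasp_force: 30.0
```

```bash
python3 - <<'E'
from h import *
im,M=snap('scene','scene3')
cv2.imwrite('pics/crop3.png',cv2.resize(im[90:230,170:330],None,fx=4,fy=4,interpolation=cv2.INTER_CUBIC)[:,:,::-1])
st=bot.read_state(); print(st['position'],st['force'],st['moment'],st['grasp_force'])
snap('top','top3'); snap('wrist','wrist3')
E
```

```text
[ 0.61538276 -0.27286214  0.2785411 ] [-0.19621363 -0.08894013 -2.2617601 ] [ 0.08843693  0.02873455 -0.01758842] 29.999613356776536
```

View pics/crop3.png

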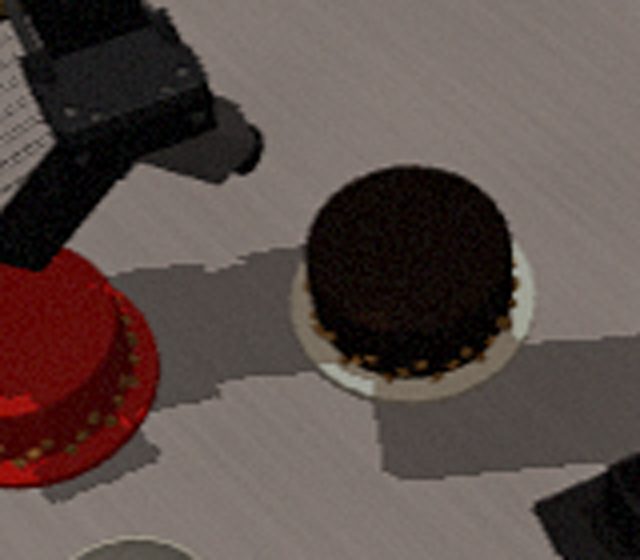

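```bash
cat >> h.py <<'E'
def thermo(th,G,yaw=162.6,gx=-.033,gz=0.):
    t=np.radians(th); c,s=np.cos(np.radians(yaw)),np.sin(np.radians(yaw)); f=np.array([c,s,0]);u=np.array([0,0,1.])
    X=f*np.cos(t)-u*np.sin(t); Z=f*np.sin(t)+u*np.cos(t); R=np.c_[X,np.cross(Z,X),Z]
    return R, np.asarray(G)-R@[gx,0,gz]
E
python3 - <<'E'
from h import *
b=np.load('pics/scene3.npz'); w=np.load('pics/wrist3.npz');a=np.load('pics/top3.npz')
G=[.6154,-.2729,.2785+.019]
for th in(30,40,50,60,70):
    R,o=thermo(th,G); r=[]
    for p in([.072,0,0],[.072,0,.015],[.072,0,-.015],[.06,-.018,.019],[.06,-.018,-.019]):
        r.append(((proj(b,o+R@p)-[170,90])*4).round(0).tolist())
    print(th,r, 'wrist rear',proj(w,o+R@[-.06,0,.019]).round(), 'top lens',proj(a,o+R@[.072,0,0]).round())
t=cv2.resize(a['im'][170:330,360:520],(480,480),interpolation=cv2.INTER_CUBIC)
cv2.imwrite('pics/mix3.png',np.hstack([t[:400],cv2.resize(w['im'][120:400,200:440],(343,400))])[:,:800,::-1])
E
```

```text
30 [[275.0, 105.0], [285.0, 86.0], [266.0, 125.0], [281.0, 102.0], [257.0, 152.0]] wrist rear [323. 259.] top lens [416. 195.]
40 [[261.0, 129.0], [274.0, 110.0], [248.0, 148.0], [273.0, 124.0], [240.0, 172.0]] wrist rear [323. 272.] top lens [415. 190.]
50 [[243.0, 151.0], [260.0, 134.0], [227.0, 168.0], [261.0, 145.0], [219.0, 190.0]] wrist rear [323. 285.] top lens [416. 185.]
60 [[222.0, 171.0], [241.0, 156.0], [203.0, 187.0], [245.0, 166.0], [196.0, 206.0]] wrist rear [323. 296.] top lens [417. 179.]
70 [[197.0, 190.0], [218.0, 176.0], [176.0, 204.0], [226.0, 185.0], [171.0, 220.0]] wrist rear [323. 306.] top lens [418. 171.]
```

View pics/mix3.png

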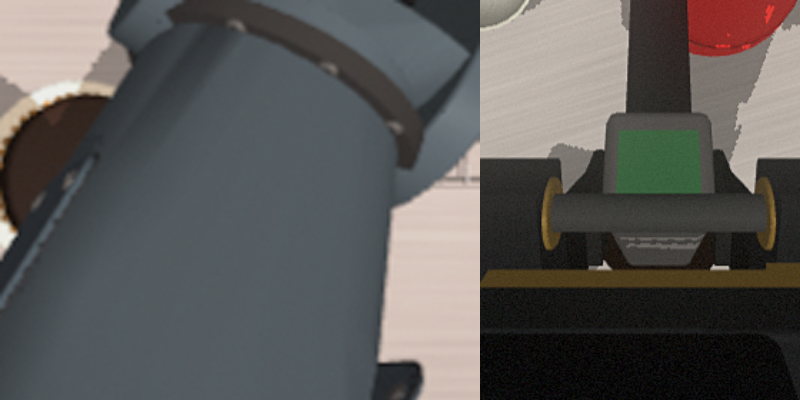

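Top view: the arm hides the target area. Wrist view: the rear face's bottom edge is at wrist row 199 and its top edge at row 286, which fits a pitch of about 50° down. The scene's nozzle end near crop (258,145) agrees. Next I'll refine the pitch and work out the final shift.

```bash
python3 - <<'E'
from h import *
w=np.load('pics/wrist3.npz'); st=bot.read_state(); p=st['position']; G=np.array(p)+[0,0,.019]; print(p)
for th in(44,47,50,53):
    R,o=thermo(th,G); print(th,'rear bottom',proj(w,o+R@[-.06,0,-.019])[1].round(1),'rear top',proj(w,o+R@[-.06,0,.019])[1].round(1),'y edges',proj(w,o+R@[-.06,-.018,-.019])[0].round(),proj(w,o+R@[-.06,.018,-.019])[0].round())
    L=np.array([.461,-.226,.068])-.15*R[:,0]; print('   shift mm',((L-(o+R@[.072,0,0]))*1000).round(1),'lens z',L[2].round(3),'butt z',(L+R@[-.087,0,-.114])[2].round(3))
E
```

```text
[ 0.61625533 -0.27332757  0.27951316]
44 rear bottom 200.2 rear top 276.5 y edges 287.0 360.0
   shift mm [ 19.8  -7.5 -53.4] lens z 0.172 butt z 0.151
47 rear bottom 201.8 rear top 280.3 y edges 287.0 360.0
   shift mm [ 10.7  -4.7 -44. ] lens z 0.178 butt z 0.164
50 rear bottom 203.6 rear top 284.1 y edges 287.0 360.0
   shift mm [  1.2  -1.7 -35.2] lens z 0.183 butt z 0.176
53 rear bottom 205.5 rear top 287.7 y edges 286.0 361.0
   shift mm [ -8.8   1.4 -26.9] lens z 0.188 butt z 0.189
```

Call:
drive_tool(deltas="25 2 -2 -10 0; 25 2 -2 -20 0; 25 2 -2 -30 0; 25 2 -2 -37 0; 25 2 -2 -37 0; 25 2 -2 -37 0; 25 2 -2 -37 0; 25 2 -2 -37 0; 25 2 -2 -37 0; 25 2 -2 -37 0")

```text
time_s: 8.05
position: [0.6194, -0.2772, 0.2429]
tcp_rot: [[0.954, -0.299, 0.0], [-0.299, -0.954, -0.0], [0.001, 0.0, -1.0]]
force: [-0.1, 0.3, -1.9]
opening: 0.412
grasp_force: 30.0
```

```bash
python3 - <<'E'
from h import *
st=bot.read_state(); p=np.array(st['position']); print(p,np.round(st['qvel'],2),st['grasp_force'],st['time_s'])
b,M=snap('scene','scene4'); w,W=snap('wrist','wrist4')
for th in(46,50,54):
    R,o=thermo(th,p+[0,0,.019]); L=o+R@[.072,0,0]; print(th,'target in lens',(R.T@(np.array([.461,-.226,.068])-L)).round(3))
    print([((proj(M,o+R@q)-[170,90])*4).round(0).tolist() for q in([.072,0,0],[.072,0,.015],[.072,0,-.015],[.06,-.018,.019],[.06,-.018,-.019])],proj(W,o+R@[-.06,0,.019]).round(),proj(W,o+R@[-.06,0,-.019]).round())
c1=cv2.resize(b[100:190,180:310],(520,360),interpolation=cv2.INTER_CUBIC); c2=cv2.resize(w[180:300,270:380],None,fx=2.4,fy=3,interpolation=cv2.INTER_CUBIC)
cv2.imwrite('pics/crop4.png',np.hstack([c1,c2])[:,:,::-1])
E
```

```text
[ 0.61937565 -0.27715801  0.24286143] [-0.05  0.13  0.05 -0.04 -0.01  0.03] 29.999795278999954 8.05
46 target in lens [ 0.15  -0.001 -0.015]
[[249.0, 180.0], [264.0, 163.0], [235.0, 198.0], [264.0, 176.0], [227.0, 220.0]] [323. 279.] [323. 202.]
50 target in lens [ 0.15  -0.001  0.003]
[[242.0, 189.0], [258.0, 172.0], [226.0, 205.0], [259.0, 184.0], [219.0, 227.0]] [323. 284.] [323. 204.]
54 target in lens [ 0.15  -0.001  0.021]
[[234.0, 197.0], [251.0, 181.0], [217.0, 213.0], [253.0, 192.0], [210.0, 233.0]] [323. 289.] [323. 207.]
```

View pics/crop4.png

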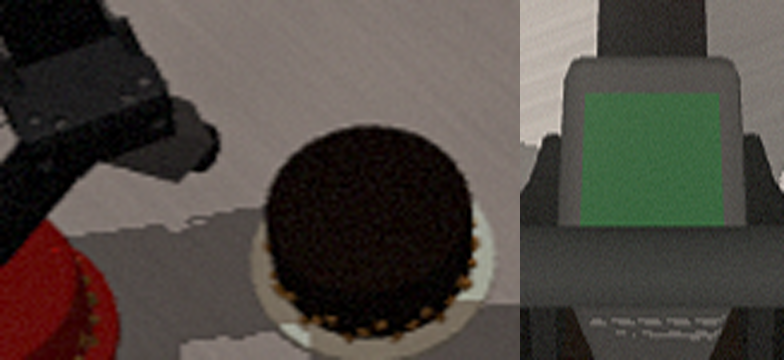

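The barrel's lower front corner is at crop (180,182) and the nozzle edge at (218,150), giving a pitch of about 47–50°. That puts the target within about 1 cm of the line, 15 cm ahead of the lens, and the arm is steady.

```bash
python3 -c "
from rig import bot
print(bot.hand_in())"
```

```text
the job is handed in; nothing more can be done
None
```

I drew the thermometer out of its stand and handed the job in with it still held and steady. By my camera estimate it points about 47–50° down at the middle of the round cake's top, with the lens about 15 cm away and the aim within about 1 cm; the hand-in gave no verdict.

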